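Set the telescopic leg of the lab camera stand to its mark and hold it with the cam shut

ROBOT

A 6-joint arm with a two-finger parallel gripper is mounted at the origin on the work surface. World frame = base frame: x ahead of the robot, y to its left, z up, the work surface at z = 0. Lengths are in m, angles in degrees, forces in N, time in s.
With the tool pointing down it reaches from about 0.4 to 0.825 m from the base axis. Payload 7 kg.
Tool frame: the origin (TCP) lies at the very end of the fingers, on their centre line; the grasp point (between the pads) lies behind it (r.grasp_offset is the z of the grasp point in the tool frame, in m); z points along the fingers, y is the direction in which the jaws open and shut (so a half turn about z gives the same grasp; the last joint's range is limited). The gripper opens to 88 mm and grips with 3 to 60 N. Pads are 19 mm wide; open, the fingers measure 130 mm over their backs; the gripper's body (78 mm by 193 mm) begins 47 mm behind the grasp point.
Start: joints at [-60.098, 20.546, 0.682, 0, -70.136, -16.507], TCP at [0.156, -0.657, 0.227] pointing down, gripper open.
Joint ranges: [-176.03, 176.03], [-82.01, 121.73], [-58.28, 71.71], [-173.87, 95.51], [-174.79, -0.11], [-173.66, 173.66]. Speed limits (degrees/s): [136.94, 136.94, 172.46, 180, 180, 180].

INTERFACE

Orientations are given as [roll, pitch, yaw] about the fixed x, y, z axes, in that order (R = Rz(yaw) Ry(pitch) Rx(roll)).
In Python, from plant import r gives the robot as it stands. The module is installed in compiled form; this text tells all that it offers.
- The arm moves only by the tool servo_tool, never from a script. Its argument "targets" is a list of rows, each an object of numbers: "dx", "dy", "dz": the shift along the world's x, y, z in cm; "spin": the turn about the world's z in rad; "grip": the opening in per cent of the stroke, from 0 (shut) to 100 (fully open). A call has exactly 10 rows; each row is the pose to reach, as a shift and turn from the pose commanded when the call began; what a row does not reach only later rows make up. A row lasts 1/12 s, in which the tool goes at most 41.7 mm and 7.16 degrees, less where a joint would pass 70% of its speed; a pose out of reach is approached as far as the arm can. A call with a gripper value outside its range is refused whole. The fingers move at their own pace and stop on an object; "squeeze" is the grip in N (left out, the last holds). Time passes only in rows, so rows that repeat a pose let the fingers close, or fill a call up. It gives the time, the measured TCP pose, the force and the opening at its end, in the units of the state.
- r.get_state(): the state, without advancing time (a new reading comes with each control period).
- r.capture(name): name is "scene" or "top" or "wrist"; returns the picture (400x640x3 uint8, blue, green, red); there is no depth.
- r.get_calibration(name): a dict with "K" (3x3 intrinsics, pixels), "extrinsics" (4x4, takes a point from camera to world coordinates). Camera axes: x right, y down, z forward; pixel columns grow to the right and rows downward; lengths in m; the calibration is good to about 2 mm. A picture is of the moment at which its call begins: read the wrist's pose just before it. get_calibration takes no time and is no camera call; for the wrist camera it gives the pose at the moment of the call.
- r.close_job(): hands the job in, once; it reports no verdict.
Trained networks look in the newest picture that a camera, given by its name, has taken for a name from the list of things; names that differ only in an ending like _2 or _b are one class to them, and where a whole thing is asked for, a point or a joint stands for the part that bears it (a point fixed in the world has none). Each returns a list of dicts, best first, with "p" (0 to 1); they miss things now and then, are a little off and sometimes report something else, mostly with a low value. They report only what shows in the picture. A call takes as long as a camera call.
- r.cut_out(name, camera): "mask" (400x640 bool, what is visible of it) and "extent" ([left, top, right, bottom] in pixels, round what is visible of it).
The state is a dict: "time_s": time; "joints": joint angles; "qd": joint speeds; "joint_torque": joint torques, N m; "tcp_pos": TCP position; "eef_rot": TCP orientation; "contact_force": force on the tool from outside, world axes, zero at the start; "moment": the same for the moment, N m; "gripper_width": finger opening in m.
Only numpy, scipy, OpenCV 4.12 (cv2) and the standard library are available. Lean on these libraries where they do the work, as an engineer would, in place of code of your own. Each camera call takes 0.05 s, during which the arm holds its last target. There are 200 camera calls.

TASK

The leg of the specimen-camera stand is in its holder on the bench: pull the leg out against its spring until the pointed end of its cross foot lines up with the pointer of the length mark, with the cam lever still open, and keep it there while you squeeze the cam lever fully shut against the leg. Finish while still holding: leg and shut lever pinched together in the gripper, leg on the mark, ready for a colleague to fit the locking pin. Do not shut the lever before the leg is on the mark, do not shift the mark, and leave the rack, the case and the jars where they are.

Things in the scene. Friction and masses are not known exactly. Their poses are not given: they have to be found in the camera images.
- stand: Leg holder, fixed, pose differs each time: grey base plate 150 x 340 x 12 mm (x +-75, y -150 to +190); two aluminium blocks 90 mm high (y -140 to -40, x +-22) hold a flat bar on which the leg slides. Origin on the bench under the leg's centre line, level with the cam hinge when the leg is fully in. y = the way the leg pulls out, x = horizontal, towards the cam lever and mark, z up.
- leg (a joint): How far the leg is pulled out, 0 (fully in, where its spring of about 5 to 7 N always draws it back) to 0.090 m, along the stand's +y. The shut cam does not carry the spring: let go, and the leg runs back in. The leg is on the mark when this value equals mark.
- mark (a joint): Where the length mark is set, in the same measure as leg (0.034 to 0.075 m); differs each time. The rider is stiff (20 N) and stays where it is.
- cam (a joint): Cam lever angle: 0 = shut, flat along the leg; open up to 0.42 rad (its stop), starts 0.34 to 0.42. It swings in the horizontal plane about an upright hinge and stays where left; about 4 N at its tip moves it.
- leg_base (a point): The sliding leg. Axes as the stand's; origin = stand's origin shifted by leg along y. Dark steel tube 20 mm wide (x +-10), z 55 to 85, y -14 to +64; black collar y -14 to +8 (x -13 to +15); at the end a rubber cross foot like a T, 84 mm wide (x +-42), y 64 to 74, z 42 to 90 mm.
- cam_hinge (a point): Cam lever on the tube's +x side: plain aluminium strip 7 mm thick, z 58 to 82 mm. Origin on the hinge axis, 14.5 mm to +x of the leg's centre line, 70 mm above the bench; y points along it to the tip. Shut, its outer face is 18.5 mm from the centre line (tube and lever: 28.5 mm wide to grip); at 0.42 rad its tip reaches out to 40.5 mm.
- foot_face (a point): Centre of the cross foot's inner face (64 mm along y from leg_base's origin, 70 mm above the bench), facing -y. It sticks out 32 mm either side of the tube: fingers straddling tube and open lever, between collar and foot, can push the leg out by it. The foot passes freely by the mark (no stop).
- cam_tip (a point): Centre of the lever's rounded tip (radius 4 mm), 54 mm from the hinge, mid height (70 mm above the bench).
- foot_tip (a point): Pointed +x end of the cross foot, at its lower edge: 69 mm along y and 46 mm along x from leg_base's origin, 42 mm above the bench.
- mark_tip (a point): Tip of the length mark's pointer: a steel rider 22 x 14 mm, top 40 mm above the bench, on a low rail on the holder's +x side, with a small point facing the leg. The leg is on the mark when foot_tip and mark_tip have the same y in the stand's frame (tip faces tip).
- tube_rack: Blue test-tube rack with tubes, 105 x 220 mm, about 102 mm high with tubes, loose; origin centre of underside. Leave alone.
- steel_case: Closed stainless instrument case 136 x 226 mm, 66 mm high with handle, loose; origin centre of underside. Leave alone.
- jar_a: Specimen jar, 56 mm across, 65 mm high, loose. Leave alone.
- jar_b: Specimen jar, 56 mm across, 65 mm high, loose. Leave alone.

How it is judged (in metres and radians):
On the way, in this order (a step that is already met when the one before it is completed fails the run):
1. the leg is on the mark (within 6 mm) with the cam lever still open (over 0.25 rad) (y of foot_tip in the frame of mark_tip between -0.006 and 0.006 m and value of joint cam above 0.25 rad), for 0.2 s.
2. the cam lever is shut (under 0.08 rad) with the leg on the mark (within 6 mm) (y of foot_tip in the frame of mark_tip between -0.006 and 0.006 m and value of joint cam below 0.08 rad), for 0.2 s.
At the end, for the whole second after the job is handed in: Foot tip within 6 mm of the mark along the leg, cam lever shut (under 0.08 rad), leg still, the fingers pressing on both the leg and the shut lever (over 2 N each), the mark unshifted (4 mm) and the rack, case and jars within 30 mm of where they stood (all of step 2 and velocity of joint leg between -0.01 and 0.01 m/s and (contact force between the fingers and leg_c0 above 2 N or contact force between the fingers and leg_c1 above 2 N) and contact force between the fingers and cam above 2 N and distance of mark_tip from where it was at the start of the episode below 0.004 m and distance of each of tube_rack, steel_case, jar_a, jar_b from where it was at the start of the episode below 0.03 m); the arm keeps its last pose, push and grip.
It fails at once if the cam lever shut (under 0.2 rad) while the leg is more than 12 mm off the mark (value of joint cam below 0.2 rad and not (y of foot_tip in the frame of mark_tip between -0.012 and 0.012 m)).
It fails at once if the length mark shifted by more than 4 mm (distance of mark_tip from where it was at the start of the episode above 0.004 m).
It fails at once if the rack, the case or a jar moved by more than 30 mm (distance of any of tube_rack, steel_case, jar_a, jar_b from where it was at the start of the episode above 0.03 m).
It also fails if it takes over 32 s, if anything falls off the work surface, if the arm or the gripper's body presses on something with over 40 N, if the wrist force passes 120 N, or if a joint passes its speed limit or range.

## Working session

There is one attempt and no reset: what is moved stays moved. The work goes in short steps, Python scripts to look and compute and a tool call to move; the robot and the scene stay as the last step left them, time stands still between calls to the robot, and variables do not carry over. Pictures are saved under pics/ and viewed, about 8 in all and at most 12, crops included, and the job is handed in when it is done.

Besides the shell and the picture viewer there is one more tool, called after "Emit:" as a command line: name --argument value ..., lists and objects as JSON in quotes. servo_tool: Moves the arm, as the interface text tells. Its arguments: {"type":"object","properties":{"targets":{"type":"array"},"squeeze":{"type":"number"}},"required":["targets"]}

```bash
mkdir -p pics; cat > h.py <<'E'
import numpy as np,cv2
from plant import r
def ray(cam,uv,z,C=None):
    C=C or r.get_calibration(cam);K=np.array(C["K"]);T=np.array(C["extrinsics"])
    d=T[:3,:3]@np.linalg.inv(K)@[uv[0],uv[1],1];o=T[:3,3]
    return o+d*(z-o[2])/d[2]
def proj(cam,P,C=None):
    C=C or r.get_calibration(cam);K=np.array(C["K"]);T=np.array(C["extrinsics"])
    p=K@(T[:3,:3].T@(np.array(P)-T[:3,3]));return p[:2]/p[2]
E
python3 - <<'E'
from h import *
for c in ["top","scene"]:
    im=r.capture(c);cv2.imwrite(f"pics/{c}0.png",im)
    for n in ["stand","leg","mark","cam","tube_rack","steel_case","jar_a"]:
        for d in r.cut_out(n,c)[:2]:
            m=d["mask"];ys,xs=np.nonzero(m);print(c,n,round(d["p"],2),d["extent"],xs.mean().round(1),ys.mean().round(1))
    print(np.array(r.get_calibration(c)["extrinsics"]).round(3).tolist(), r.get_calibration(c)["K"][0])
print(r.get_state(),r.grasp_offset)
E
```

```text
top stand 0.89 [299.3, 141.8, 404.6, 200.1] 345.9 169.9
top leg 0.53 [327.8, 155.7, 353.7, 172.4] 342.4 165.1
top leg 0.17 [297.9, 139.3, 404.7, 202.5] 346.2 170.0
top cam 0.39 [339.3, 156.1, 350.4, 166.6] 345.2 160.0
top tube_rack 0.78 [151.2, 179.3, 220.7, 218.6] 186.0 198.1
top steel_case 0.82 [417.4, 203.7, 480.1, 247.4] 448.2 226.5
top jar_a 0.68 [400.5, 156.6, 423.5, 173.7] 410.1 163.7
top jar_a 0.55 [226.2, 142.0, 240.9, 155.8] 232.5 146.1
[[0.013, -0.998, 0.059, 0.447], [-1.0, -0.012, 0.01, -0.064], [-0.01, -0.059, -0.998, 1.666], [0.0, 0.0, 0.0, 1.0]] [441.14573323   0.         321.3825519 ]
scene stand 0.97 [259.3, 200.6, 374.3, 282.3] 316.2 238.7
scene leg 0.93 [310.8, 202.8, 341.2, 232.6] 326.4 219.2
scene leg 0.37 [347.3, 100.2, 387.6, 151.5] 366.2 124.6
scene mark 0.36 [353.3, 217.4, 363.7, 226.4] 359.1 222.9
scene tube_rack 0.76 [345.8, 99.8, 386.8, 150.1] 366.5 124.6
scene steel_case 0.81 [132.1, 253.1, 228.8, 342.9] 182.5 295.8
scene jar_a 0.75 [273.2, 279.8, 293.1, 308.5] 282.5 291.4
scene jar_a 0.7 [386.0, 150.9, 404.6, 176.6] 396.8 162.4
[[0.869, 0.341, -0.358, 1.061], [0.495, -0.606, 0.623, -0.918], [-0.004, -0.719, -0.695, 1.032], [0.0, 0.0, 0.0, 1.0]] [437.31808635   0.         316.3962988 ]
{'time_s': 0.8, 'joints': array([-6.00976911e+01,  2.05441216e+01,  6.83506758e-01,  2.88546762e-04,
       -7.01343691e+01, -1.65087157e+01]), 'qd': array([ 0.0497296 , -0.05350889,  0.01979426,  0.00024977, -0.00202641,
        0.09410463]), 'joint_torque': array([ 3.85443182e-04, -5.82278538e+01,  2.93292046e+01,  7.00226381e+00,
        1.25505170e-02,  4.18101581e-05]), 'tcp_pos': array([ 0.15636441, -0.65664105,  0.22659922]), 'eef_rot': array([-1.79995114e+02,  1.16515652e-03, -1.66606309e+02]), 'contact_force': array([-0.18812719, -0.43505342,  0.49996056]), 'moment': array([0.00772607, 0.02852161, 0.04069346]), 'gripper_width': 0.0874676987355626} -0.0188
```

View pics/top0.png

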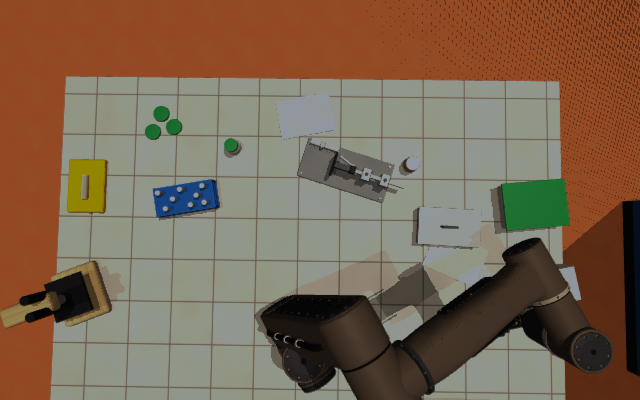

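View pics/scene0.png

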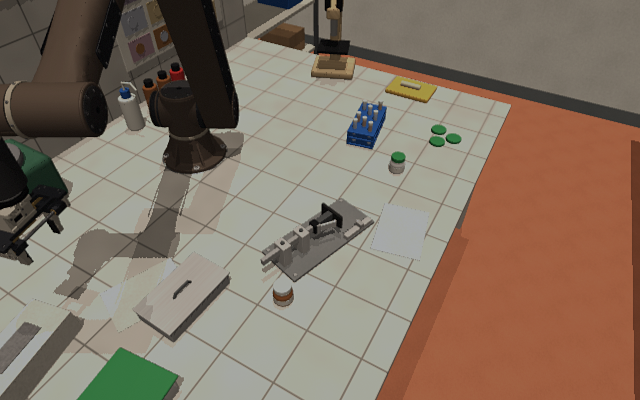

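The top view shows the stand at about (346,170): foot and mark rail to the left, blocks to the right, lever on the image-up side (world +x). The jar at (411,163) is just beyond the block end. Next I fit the stand's pose.

```bash
python3 - <<'E'
from h import *
im=r.capture("top");m=r.cut_out("stand","top")[0]["mask"].astype(np.uint8)
cs=max(cv2.findContours(m,0,1)[0],key=cv2.contourArea)
P=np.array([ray("top",p[0],.012)[:2] for p in cs]).astype(np.float32)
rc=cv2.minAreaRect(P*1000);print(rc,cv2.boxPoints(rc).round().tolist())
for c in ["scene"]:
    r.capture(c);m=r.cut_out("stand",c)[0]["mask"].astype(np.uint8)
    cs=max(cv2.findContours(m,0,1)[0],key=cv2.contourArea)
    print([ (p[0].tolist(),(ray(c,p[0],.012)[:2]*1000).round().tolist()) for p in cv2.approxPolyDP(cs,4,True)])
d=[x for x in r.cut_out("jar_a","top")];
for x in d: 
    ys,xs=np.nonzero(x["mask"]);print("jar",x["p"],ray("top",(xs.mean(),ys.mean()),.04).round(3))
im=cv2.resize(im[130:212,285:430],None,fx=5,fy=5,interpolation=cv2.INTER_CUBIC);cv2.imwrite("pics/tc.png",im)
E
```

```text
((611.5380249023438, -157.3453369140625), (396.070556640625, 156.56478881835938), 72.06771087646484) [[476.0, -322.0], [625.0, -370.0], [747.0, 7.0], [598.0, 55.0]]
[([373, 220], [739.0, 5.0]), ([341, 198], [603.0, 45.0]), ([322, 203], [559.0, -7.0]), ([311, 218], [562.0, -85.0]), ([265, 248], [504.0, -261.0]), ([261, 263], [526.0, -314.0]), ([272, 261], [550.0, -292.0]), ([295, 281], [646.0, -319.0])]
jar 0.59 [ 0.639 -0.377  0.04 ]
```

View pics/tc.png

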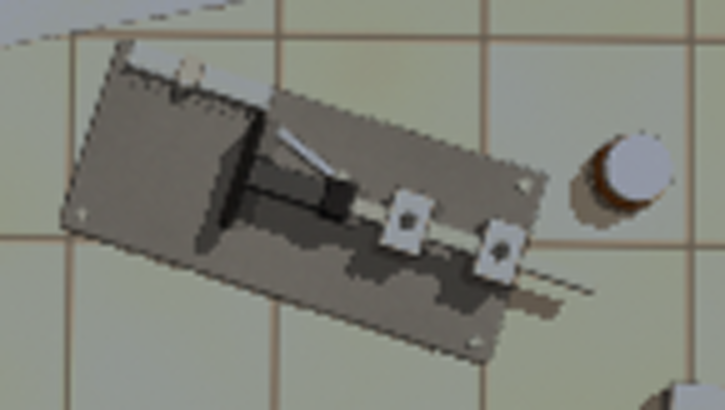

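```bash
python3 - <<'E'
from h import *
f=lambda u,v,z: ray("top",(285+(u+.5)/5-.5,130+(v+.5)/5-.5),z)[:2]
tl,tr,br,bl=[f(*p,.012) for p in [(120,42),(548,175),(490,362),(62,225)]]
print(np.linalg.norm(tl-tr),np.linalg.norm(bl-br),np.linalg.norm(tl-bl),np.linalg.norm(tr-br))
c=(tl+tr+br+bl)/4;y=(tl-tr)+(bl-br);a=np.arctan2(y[1],y[0]);y=np.array([np.cos(a),np.sin(a)]);x=np.array([y[1],-y[0]])
o=c-.02*y;print("angle",np.degrees(a),"origin",o)
loc=lambda q:((q-o)@x,(q-o)@y)
print("mark tip",loc(f(177,98,.036)),"foot",loc(f(243,165,.09)),"levertip",loc(f(282,132,.082)),"collar",loc(f(338,200,.085)), "block",loc(f(408,221,.09)))
print("above",o+x*.00425+y*.06)
E
```

```text
0.33784775691591284 0.3371713283990978 0.145529083187986 0.14760566969607455
angle 73.07682127519462 origin [ 0.61328832 -0.15568136]
mark tip (np.float64(0.041778065025299356), np.float64(0.13367371637751754)) foot (np.float64(0.002376855251669733), np.float64(0.0706662213779154)) levertip (np.float64(0.034679902031562446), np.float64(0.051215222771815484)) collar (np.float64(-0.0005115147235247627), np.float64(-0.0019917305965051267)) block (np.float64(-0.0003649303951670982), np.float64(-0.05415237133346885))
above [ 0.63481963 -0.09951673]
```

Emit:
servo_tool --targets '[{"dx": 2.6, "dy": 3.0, "spin": 0.06}, {"dx": 5.2, "dy": 6.0, "spin": 0.12}, {"dx": 7.8, "dy": 9.0, "spin": 0.18}, {"dx": 10.4, "dy": 12.0, "spin": 0.24}, {"dx": 13.0, "dy": 15.0, "spin": 0.3}, {"dx": 15.6, "dy": 18.0, "spin": 0.36}, {"dx": 18.2, "dy": 21.0, "spin": 0.42}, {"dx": 20.8, "dy": 24.0, "spin": 0.48}, {"dx": 23.4, "dy": 27.0, "spin": 0.54}, {"dx": 26, "dy": 30.0, "spin": 0.6}]'

```text
validation failed for argument at $.ta...
```

Emit:
servo_tool --targets '[{"dx": 2.7, "dy": 3.1, "spin": 0.06}, {"dx": 5.4, "dy": 6.2, "spin": 0.12}, {"dx": 8.1, "dy": 9.3, "spin": 0.18}, {"dx": 10.8, "dy": 12.4, "spin": 0.24}, {"dx": 13.5, "dy": 15.5, "spin": 0.3}, {"dx": 16.2, "dy": 18.6, "spin": 0.36}, {"dx": 18.9, "dy": 21.7, "spin": 0.42}, {"dx": 21.6, "dy": 24.9, "spin": 0.442}, {"dx": 21.6, "dy": 24.9, "spin": 0.442}, {"dx": 21.6, "dy": 24.9, "spin": 0.442}]'

```text
validation failed for argument at $.ta...
```

```bash
python3 - <<'E'
from h import *
print(r.get_state()["tcp_pos"],r.get_state()["eef_rot"])
C=r.get_calibration("wrist");im=r.capture("wrist");cv2.imwrite("pics/w0.png",im)
import pickle;pickle.dump(C,open("w0.pkl","wb"))
for n in ["leg","mark","cam","stand"]:
    for d in r.cut_out(n,"wrist")[:2]: print(n,d["p"],d["extent"])
print(np.array(C["extrinsics"]).round(3).tolist())
E
```

```text
[ 0.15636017 -0.65662966  0.2266014 ] [-1.79996471e+02 -3.01788998e-04 -1.66601042e+02]
[[-0.231, 0.928, 0.292, 0.077], [0.973, 0.22, 0.07, -0.676], [0.0, 0.301, -0.954, 0.384], [0.0, 0.0, 0.0, 1.0]]
```

View pics/w0.png

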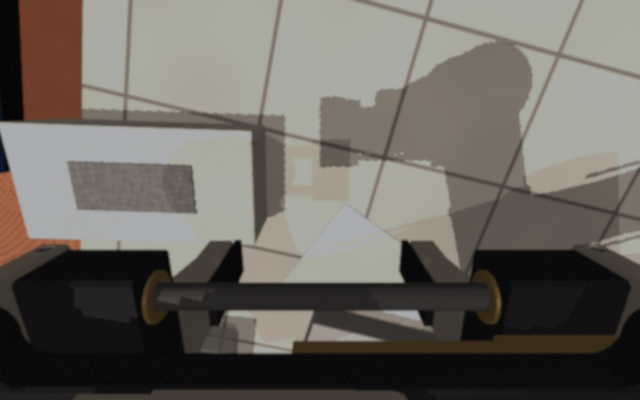

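The call was refused, probably because every row needs all five fields. The wrist camera looks from the stand's -y side, so I'll go above y≈0.13 to see the mark.

Emit:
servo_tool --targets '[{"dx": 2.6, "dy": 3.1, "dz": 0, "spin": 0.06, "grip": 100}, {"dx": 5.2, "dy": 6.2, "dz": 0, "spin": 0.12, "grip": 100}, {"dx": 7.8, "dy": 9.3, "dz": 0, "spin": 0.18, "grip": 100}, {"dx": 10.4, "dy": 12.4, "dz": 0, "spin": 0.24, "grip": 100}, {"dx": 13.0, "dy": 15.5, "dz": 0, "spin": 0.3, "grip": 100}, {"dx": 15.6, "dy": 18.6, "dz": 0, "spin": 0.36, "grip": 100}, {"dx": 18.2, "dy": 21.7, "dz": 0, "spin": 0.42, "grip": 100}, {"dx": 20.8, "dy": 24.8, "dz": 0, "spin": 0.48, "grip": 100}, {"dx": 23.4, "dy": 27.9, "dz": 0, "spin": 0.54, "grip": 100}, {"dx": 26.0, "dy": 31.0, "dz": 0, "spin": 0.6, "grip": 100}]' --squeeze 25

```text
time_s: 2.13
tcp_pos: [0.4173, -0.3449, 0.227]
eef_rot: [-179.9, 0.0, -132.1]
contact_force: [0.8, -1.1, -0.7]
gripper_width: 0.0877
```

Emit:
servo_tool --targets '[{"dx": 2.6, "dy": 3.1, "dz": 0, "spin": 0.06, "grip": 100}, {"dx": 5.2, "dy": 6.2, "dz": 0, "spin": 0.12, "grip": 100}, {"dx": 7.8, "dy": 9.3, "dz": 0, "spin": 0.18, "grip": 100}, {"dx": 10.4, "dy": 12.4, "dz": 0, "spin": 0.24, "grip": 100}, {"dx": 13.0, "dy": 15.5, "dz": 0, "spin": 0.3, "grip": 100}, {"dx": 15.6, "dy": 18.6, "dz": 0, "spin": 0.36, "grip": 100}, {"dx": 18.2, "dy": 21.7, "dz": 0, "spin": 0.42, "grip": 100}, {"dx": 20.8, "dy": 24.8, "dz": 0, "spin": 0.442, "grip": 100}, {"dx": 23.4, "dy": 27.9, "dz": 0, "spin": 0.442, "grip": 100}, {"dx": 25.4, "dy": 31.0, "dz": 0, "spin": 0.442, "grip": 100}]'

```text
time_s: 2.97
tcp_pos: [0.6719, -0.0348, 0.2265]
eef_rot: [-180.0, -0.0, -106.9]
contact_force: [1.7, 0.1, 0.2]
gripper_width: 0.0874
```

```bash
sleep 1; python3 - <<'E'
from h import *
import pickle
r.capture("top")
s=r.get_state();print(s["tcp_pos"],s["eef_rot"])
C=r.get_calibration("wrist");im=r.capture("wrist");cv2.imwrite("pics/w1.png",im)
pickle.dump(C,open("w1.pkl","wb"))
for n in ["leg","mark","cam","stand"]:
    for d in r.cut_out(n,"wrist")[:2]: print(n,d["p"],d["extent"])
o=np.array([.61329,-.15568]);a=np.radians(73.08);y=np.array([np.cos(a),np.sin(a)]);x=np.array([y[1],-y[0]])
for n,(px,py,z) in dict(foot=(.046,.069,.042),footL=(-.042,.074,.09),mark=(.05,.134,.04)).items():
    print(n,proj("wrist",[*(o+px*x+py*y),z],C))
E
```

```text
[ 0.67475134 -0.0300644   0.22554592] [-1.79948392e+02  3.58377306e-02 -1.06723667e+02]
leg 0.86 [295.7, 15.9, 388.1, 124.9]
mark 0.88 [270.4, 163.6, 291.8, 178.0]
cam 0.73 [298.9, 30.2, 326.6, 101.4]
stand 0.92 [269.3, 4.2, 413.2, 214.0]
foot [299.08578589 115.13703094]
footL [392.43593586 123.28465917]
mark [296.68419873 175.24936612]
```

View pics/w1.png

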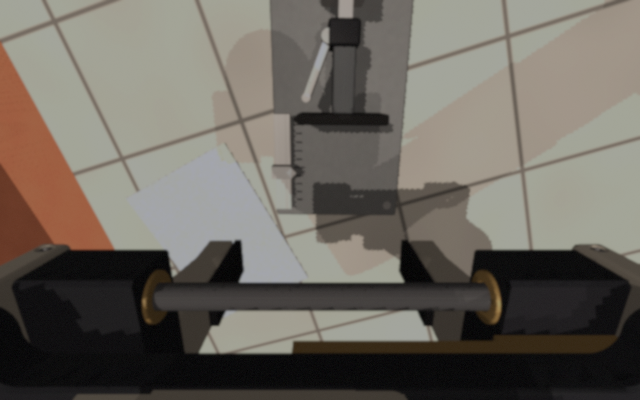

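The wrist view shows the foot bar at row ~119 from x=293 to 388, and the mark rider at about (283,171) with its tip near (299,172). The lever is open, from (326,35) to (306,100). I'll enlarge it.

```bash
python3 - <<'E'
import cv2
im=cv2.imread("pics/w1.png")[20:220,260:420]
cv2.imwrite("pics/w1c.png",cv2.convertScaleAbs(cv2.resize(im,(480,600),interpolation=cv2.INTER_CUBIC),alpha=1.6))
E
```

```text
(no output)
```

View pics/w1c.png

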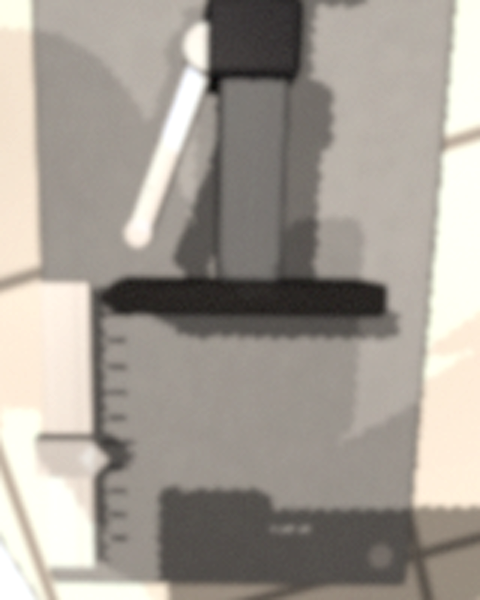

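```bash
cat >> h.py <<'E'
import pickle
o=np.array([.61329,-.15568]);a=np.radians(73.08);y=np.array([np.cos(a),np.sin(a)]);x=np.array([y[1],-y[0]])
def loc(q):q=np.array(q)[:2];return (np.array([(q-o)@x,(q-o)@y])*1000).round(1)
E
python3 - <<'E'
from h import *
C=pickle.load(open("w1.pkl","rb"))
f=lambda u,v,z: loc(ray("wrist",(260+(u+.5)/3-.5,20+(v+.5)/3-.5),z,C))
print("mark tip z40",f(108,458,.04),"z34",f(108,458,.034))
print("foot pt z42",f(100,297,.042),f(100,297,.09),"foot R inner top",f(385,285,.09),"outer low R",f(385,315,.09))
print("foot inner at tube",f(250,280,.09))
print("plate BR",f(405,583,.012),"BL",f(52,578,.012),"right edge",f(455,0,.012),f(430,290,.012),"left",f(38,200,.012))
print("tube edges",f(221,180,.085),f(285,180,.085),"lever tip",f(138,235,.082),"hinge",f(198,45,.082),"collar front",f(250,76,.085))
E
```

```text
mark tip z40 [ 51.1 130.7] z34 [ 51.6 132. ]
foot pt z42 [52.5 72.6] [48.3 70.2] foot R inner top [-37.5  66.5] outer low R [-38.1  75.2]
foot inner at tube [ 3.1 65.1]
plate BR [-69.9 189.8] BL [ 77.9 188.1] right edge [-71.5 -26.9] [-70.7  71.2] left [77.3 39.3]
tube edges [12.1 36.8] [-6.9 36.7] lever tip [37.  52.3] hinge [19.1  0.3] collar front [4.2 8.8]
```

Emit:
servo_tool --targets '[{"dx": -1.2, "dy": -2.7, "dz": 0, "spin": 0, "grip": 89}, {"dx": -2.4, "dy": -5.4, "dz": 0, "spin": 0, "grip": 89}, {"dx": -3.6, "dy": -8.1, "dz": 0, "spin": 0, "grip": 89}, {"dx": -3.6, "dy": -8.1, "dz": -3, "spin": 0, "grip": 89}, {"dx": -3.6, "dy": -8.1, "dz": -6, "spin": 0, "grip": 89}, {"dx": -3.6, "dy": -8.1, "dz": -9, "spin": 0, "grip": 89}, {"dx": -3.6, "dy": -8.1, "dz": -11.5, "spin": 0, "grip": 89}, {"dx": -3.6, "dy": -8.1, "dz": -11.5, "spin": 0, "grip": 89}, {"dx": -3.6, "dy": -8.1, "dz": -11.5, "spin": 0, "grip": 89}, {"dx": -3.6, "dy": -8.1, "dz": -11.5, "spin": 0, "grip": 89}]'

```text
time_s: 4.1
tcp_pos: [0.6352, -0.1184, 0.1136]
eef_rot: [-179.9, 0.0, -106.9]
contact_force: [0.2, -0.7, 0.9]
gripper_width: 0.078
```

```bash
sed -i 's/^o=.*$/o=np.array([.6166,-.1558]);a=np.radians(72.9);y=np.array([np.cos(a),np.sin(a)]);x=np.array([y[1],-y[0]])/' h.py
python3 - <<'E'
from h import *
r.capture("top")
s=r.get_state();print(s["tcp_pos"],s["eef_rot"],s["gripper_width"],loc(s["tcp_pos"]))
C=r.get_calibration("wrist");im=r.capture("wrist")
pickle.dump(C,open("w2.pkl","wb"));cv2.imwrite("pics/w2.png",cv2.convertScaleAbs(im,alpha=1.5))
for n in ["leg","mark","cam"]:
    for d in r.cut_out(n,"wrist")[:1]: print(n,d["p"],d["extent"])
E
```

```text
[ 0.63560313 -0.11812992  0.11404897] [-1.79807893e+02  4.47765048e-02 -1.06911897e+02] 0.0779000123378228 [ 7.1 41.6]
leg 0.92 [265.5, 142.8, 392.4, 283.1]
mark 0.54 [245.2, 313.7, 267.3, 314.8]
cam 0.85 [271.9, 159.4, 309.1, 253.4]
```

View pics/w2.png

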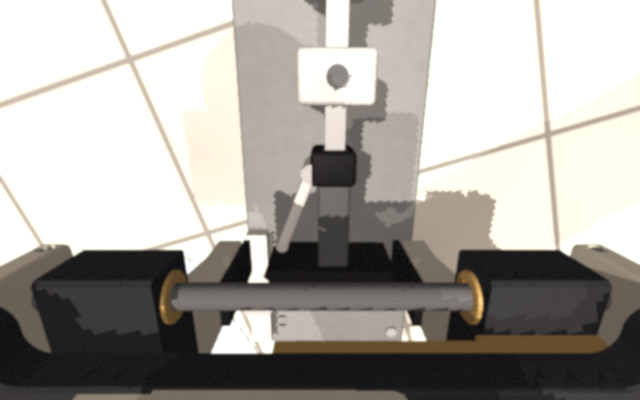

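```bash
python3 - <<'E'
from h import *
C=pickle.load(open("w2.pkl","rb"))
f=lambda u,v,z: loc(ray("wrist",(u,v),z,C))
print("block",f(299,75,.09),f(376.5,75,.09),"y",f(337,47,.09),f(337,104,.09),"tube",f(319,215,.085),f(349,215,.085),"collar",f(335,186,.085),"levertip",f(283,248,.082),"foot in",f(375,244,.09),f(335,266,.085))
m=r.cut_out("leg","wrist")[0]["mask"]
for v in range(150,284,12):
    xs=np.nonzero(m[v])[0];print(v,xs.min() if len(xs) else None,xs.max() if len(xs) else None)
E
```

```text
block [ 19.7 -54.7] [-22.1 -54.8] y [ -0.6 -68.5] [ -1.1 -39.8] tube [ 8.8 27.4] [-10.1  27.3] collar [-1.   8.4] levertip [32.8 52. ] foot in [-26.8  45. ] [-1.9 63.6]
150 311 353
162 303 355
174 300 355
186 298 351
198 293 349
210 289 349
222 284 348
234 279 347
246 274 384
258 269 390
270 265 389
282 317 318
```

Emit:
servo_tool --targets '[{"dx": -0.25, "dy": 0.1, "dz": 0, "spin": 0, "grip": 89}, {"dx": -0.25, "dy": 0.1, "dz": -1, "spin": 0, "grip": 89}, {"dx": -0.25, "dy": 0.1, "dz": -2, "spin": 0, "grip": 89}, {"dx": -0.25, "dy": 0.1, "dz": -3, "spin": 0, "grip": 89}, {"dx": -0.25, "dy": 0.1, "dz": -4, "spin": 0, "grip": 89}, {"dx": -0.25, "dy": 0.1, "dz": -5, "spin": 0, "grip": 89}, {"dx": -0.25, "dy": 0.1, "dz": -6, "spin": 0, "grip": 89}, {"dx": -0.25, "dy": 0.1, "dz": -6, "spin": 0, "grip": 89}, {"dx": -0.25, "dy": 0.1, "dz": -6, "spin": 0, "grip": 89}, {"dx": -0.25, "dy": 0.1, "dz": -6, "spin": 0, "grip": 89}]'

```text
time_s: 5.23
tcp_pos: [0.6321, -0.1167, 0.0517]
eef_rot: [-180.0, -0.0, -106.9]
contact_force: [-0.3, -0.4, 0.5]
gripper_width: 0.0778
```

```bash
python3 - <<'E'
from h import *
s=r.get_state();print(s["tcp_pos"],s["contact_force"],s["gripper_width"],loc(s["tcp_pos"]))
E
```

```text
[ 0.63212839 -0.11668515  0.05166506] [-0.25380969 -0.40872442  0.47951577] 0.07777520527904495 [ 3.3 42. ]
```

Emit:
servo_tool --targets '[{"dx": 0.2, "dy": 0.65, "dz": 0, "spin": 0, "grip": 89}, {"dx": 0.4, "dy": 1.3, "dz": 0, "spin": 0, "grip": 89}, {"dx": 0.6, "dy": 1.95, "dz": 0, "spin": 0, "grip": 89}, {"dx": 0.8, "dy": 2.6, "dz": 0, "spin": 0, "grip": 89}, {"dx": 1.0, "dy": 3.25, "dz": 0, "spin": 0, "grip": 89}, {"dx": 1.2, "dy": 3.9, "dz": 0, "spin": 0, "grip": 89}, {"dx": 1.4, "dy": 4.55, "dz": 0, "spin": 0, "grip": 89}, {"dx": 1.6, "dy": 5.2, "dz": 0, "spin": 0, "grip": 89}, {"dx": 1.8, "dy": 5.85, "dz": 0, "spin": 0, "grip": 89}, {"dx": 1.8, "dy": 5.85, "dz": 0, "spin": 0, "grip": 89}]'

```text
time_s: 6.07
tcp_pos: [0.6506, -0.0576, 0.0522]
eef_rot: [-179.9, -0.0, -106.8]
contact_force: [-0.5, -6.7, 1.3]
gripper_width: 0.078
```

```bash
python3 - <<'E'
from h import *
for c in ["top","scene"]: 
    im=r.capture(c); 
    if c=="scene": cv2.imwrite("pics/s3.png",cv2.convertScaleAbs(cv2.resize(im[170:290,255:395],None,fx=5,fy=5,interpolation=cv2.INTER_CUBIC),alpha=1.3))
    else: t=im
cv2.imwrite("pics/t3.png",cv2.resize(t[130:212,285:430],None,fx=5,fy=5,interpolation=cv2.INTER_CUBIC))
s=r.get_state();print(s["tcp_pos"],s["contact_force"],s["gripper_width"],loc(s["tcp_pos"]))
C=r.get_calibration("wrist");im=r.capture("wrist")
pickle.dump(C,open("w3.pkl","wb"));cv2.imwrite("pics/w3.png",cv2.convertScaleAbs(im,alpha=1.5))
E
```

```text
[ 0.65047766 -0.0581466   0.05229078] [ 0.80945147 -5.52591893  1.10653568] 0.07836937882171711 [  3.7 103.3]
```

View pics/s3.png

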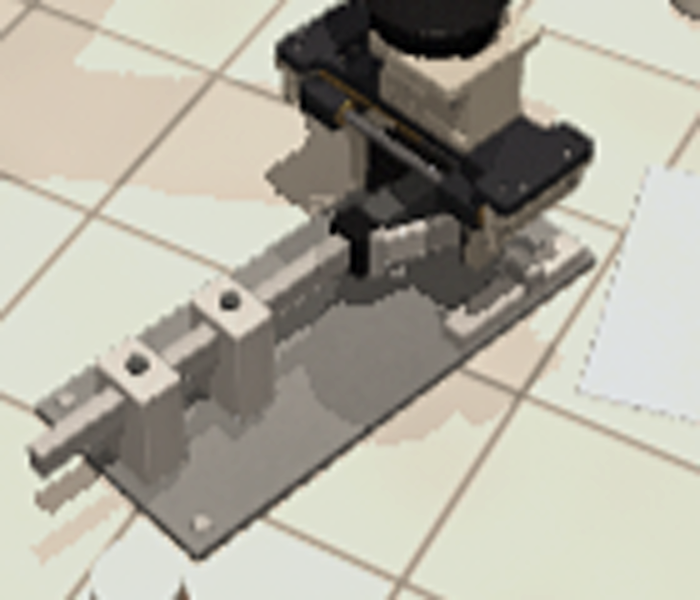

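View pics/w3.png

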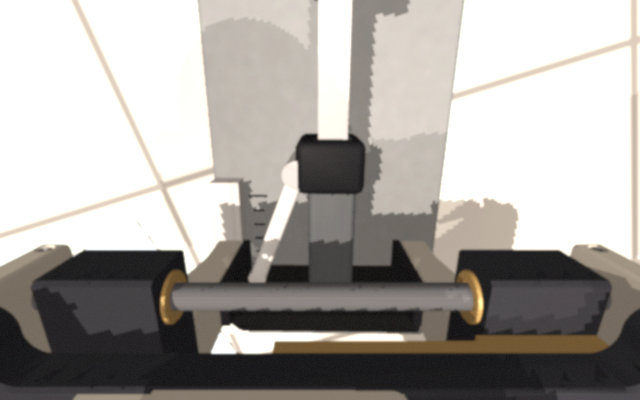

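```bash
python3 - <<'E'
from h import *
C=pickle.load(open("w3.pkl","rb"))
f=lambda u,v,z: loc(ray("wrist",(u,v),z,C))
print("collar front z85",f(330,192,.085),"collar back",f(330,137,.085), "foot inner",f(330,284,.085))
g=lambda u,v,z: loc(ray("scene",(255+(u+.5)/5-.5,170+(v+.5)/5-.5),z))
print("plate corner",g(200,557,.012),"expect 75,-150;", "right",g(592,262,.012),"rail end top")
C=pickle.load(open("w1.pkl","rb"))
f=lambda u,v,z: loc(ray("wrist",(260+(u+.5)/3-.5,20+(v+.5)/3-.5),z,C))
print("w1: mark",f(108,458,.04),"collar",f(250,76,.085),"plate end",f(405,583,.012))
im=cv2.imread("pics/scene0.png")[195:285,258:378]
print(g(523,252,.04))
cv2.imwrite("pics/s0c.png",cv2.convertScaleAbs(cv2.resize(im,None,fx=6.5,fy=6.5,interpolation=cv2.INTER_CUBIC),alpha=1.3))
E
```

```text
collar front z85 [ 0.4 56.4] collar back [ 0.7 33.9] foot inner [ -0.1 100. ]
plate corner [  74.9 -148.1] expect 75,-150; right [ 75.9 183. ] rail end top
w1: mark [ 47.5 130. ] collar [0.9 8. ] plate end [-73.7 188.7]
[ 56.4 136.8]
```

View pics/s0c.png

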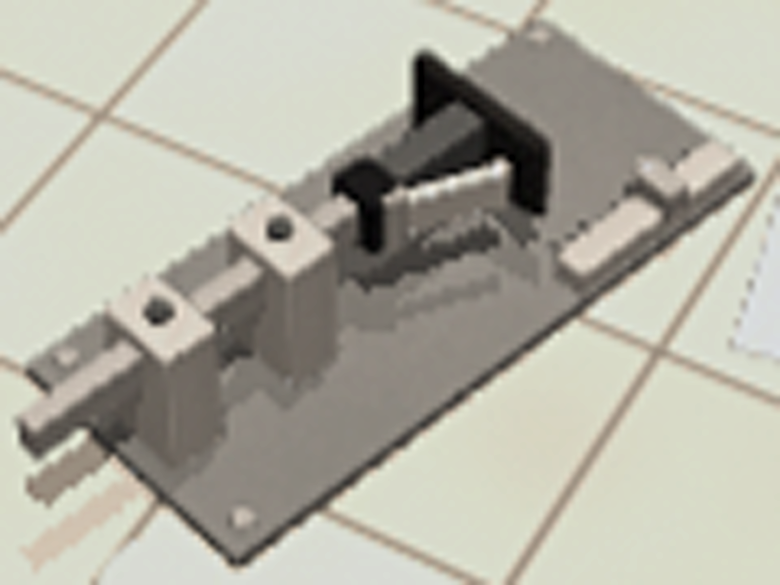

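```bash
python3 - <<'E'
from h import *
g=lambda u,v,z: loc(ray("scene",(258+(u+.5)/6.5-.5,195+(v+.5)/6.5-.5),z))
print("rider corners",[g(*p,.04).tolist() for p in [(638,165),(655,155),(688,183),(668,200)]])
print("plate",g(240,562,.012),g(752,178,.012),g(542,18,.012),"foot top corners",g(549,145,.09),g(420,52,.09),"blocks",g(330,243,.09),g(275,280,.09))
E
```

```text
rider corners [[48.8, 129.1], [49.9, 139.8], [73.3, 137.7], [74.2, 122.7]]
plate [  74.8 -148.4] [ 76.3 183.7] [-74.  190.2] foot top corners [42.4 72.1] [-42.2  71.4] blocks [ 17.7 -41.3] [ 17.1 -73.4]
```

Emit:
servo_tool --targets '[{"dx": 0.1, "dy": 0.35, "dz": 0, "spin": 0, "grip": 89}, {"dx": 0.2, "dy": 0.7, "dz": 0, "spin": 0, "grip": 89}, {"dx": 0.3, "dy": 1.05, "dz": 0, "spin": 0, "grip": 89}, {"dx": 0.4, "dy": 1.35, "dz": 0, "spin": 0, "grip": 89}, {"dx": 0.4, "dy": 1.35, "dz": 0, "spin": 0, "grip": 89}, {"dx": 0.4, "dy": 1.35, "dz": 0, "spin": 0, "grip": 89}, {"dx": 0.4, "dy": 1.35, "dz": 0, "spin": 0, "grip": 89}, {"dx": 0.4, "dy": 1.35, "dz": 0, "spin": 0, "grip": 89}, {"dx": 0.4, "dy": 1.35, "dz": 0, "spin": 0, "grip": 89}, {"dx": 0.4, "dy": 1.35, "dz": 0, "spin": 0, "grip": 89}]'

```text
time_s: 7.05
tcp_pos: [0.6545, -0.0451, 0.0523]
eef_rot: [-179.9, -0.0, -106.9]
contact_force: [1.3, -6.1, 0.8]
gripper_width: 0.078
```

```bash
python3 - <<'E'
from h import *
s=r.get_state();print(s["tcp_pos"],s["contact_force"],s["gripper_width"],loc(s["tcp_pos"]))
C=r.get_calibration("wrist");w=r.capture("wrist");sc=r.capture("scene");t=r.capture("top")
pickle.dump(C,open("w4.pkl","wb"))
a1=cv2.resize(w[100:340,180:460],(560,480),interpolation=cv2.INTER_CUBIC)
a2=cv2.resize(sc[195:240,325:378],None,fx=4.5,fy=4.5,interpolation=cv2.INTER_CUBIC)
a3=cv2.resize(t[133:180,300:353],None,fx=4.5,fy=4.5,interpolation=cv2.INTER_CUBIC)
out=np.zeros((480,800,3),np.uint8);out[:,:560]=a1;out[:a2.shape[0],561:561+a2.shape[1]]=a2;out[240:240+a3.shape[0],561:561+a3.shape[1]]=a3
cv2.imwrite("pics/m4.png",cv2.convertScaleAbs(out,alpha=1.4));print(a2.shape,a3.shape)
for n in ["mark","leg","cam"]:
  for c in ["scene","top","wrist"]:
    for d in r.cut_out(n,c)[:1]: print(n,c,d["p"],d["extent"])
E
```

```text
[ 0.65447001 -0.04512451  0.05226216] [ 1.27982068 -6.11157837  0.75764526] 0.07798972579919738 [  3.7 116.9]
(202, 238, 3) (212, 238, 3)
mark scene 0.54 [354.1, 221.6, 366.8, 230.0]
mark wrist 0.55 [229.3, 131.8, 416.6, 329.2]
leg scene 0.57 [324.2, 192.6, 350.5, 224.0]
leg top 0.47 [313.2, 157.2, 338.8, 167.9]
leg wrist 0.69 [233.2, 132.7, 414.5, 334.3]
cam scene 0.46 [330.3, 211.2, 350.5, 223.9]
cam top 0.65 [313.3, 158.4, 337.9, 169.7]
cam wrist 0.59 [247.4, 152.9, 299.5, 279.7]
```

View pics/m4.png

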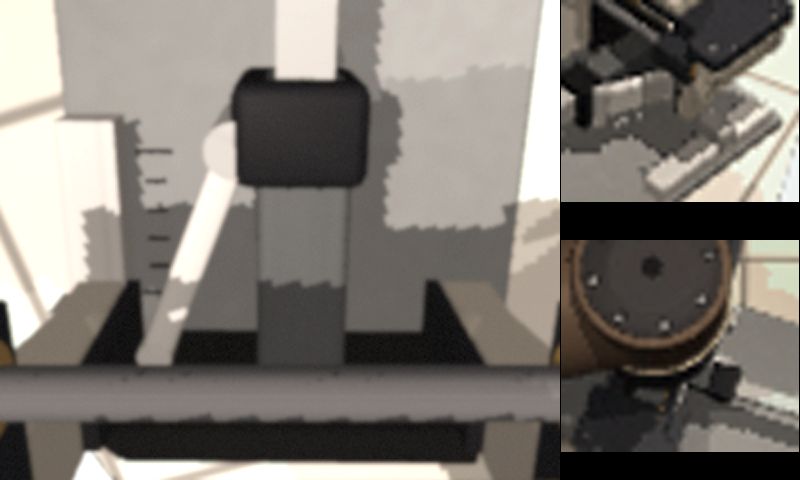

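The leg reads about 62.4 mm against a mark estimate of about 62 ± 1.5, with the lever still open. Now I close the jaws.

Emit:
servo_tool --targets '[{"dx": 0, "dy": 0, "dz": 0, "spin": 0, "grip": 75}, {"dx": 0, "dy": 0, "dz": 0, "spin": 0, "grip": 65}, {"dx": 0, "dy": 0, "dz": 0, "spin": 0, "grip": 55}, {"dx": 0, "dy": 0, "dz": 0, "spin": 0, "grip": 45}, {"dx": 0, "dy": 0, "dz": 0, "spin": 0, "grip": 38}, {"dx": 0, "dy": 0, "dz": 0, "spin": 0, "grip": 30}, {"dx": 0, "dy": 0, "dz": 0, "spin": 0, "grip": 20}, {"dx": 0, "dy": 0, "dz": 0, "spin": 0, "grip": 10}, {"dx": 0, "dy": 0, "dz": 0, "spin": 0, "grip": 0}, {"dx": 0, "dy": 0, "dz": 0, "spin": 0, "grip": 0}]' --squeeze 25

```text
time_s: 8.48
tcp_pos: [0.6541, -0.0453, 0.0533]
eef_rot: [-179.9, -0.0, -106.9]
contact_force: [-2.5, -6.3, 8.2]
gripper_width: 0.0275
```

Emit:
servo_tool --targets '[{"dx": 0, "dy": 0, "dz": 0, "spin": 0, "grip": 0}, {"dx": 0, "dy": 0, "dz": 0, "spin": 0, "grip": 0}, {"dx": 0, "dy": 0, "dz": 0, "spin": 0, "grip": 0}, {"dx": 0, "dy": 0, "dz": 0, "spin": 0, "grip": 0}, {"dx": 0, "dy": 0, "dz": 0, "spin": 0, "grip": 0}, {"dx": 0, "dy": 0, "dz": 0, "spin": 0, "grip": 0}, {"dx": 0, "dy": 0, "dz": 0, "spin": 0, "grip": 0}, {"dx": 0, "dy": 0, "dz": 0, "spin": 0, "grip": 0}, {"dx": 0, "dy": 0, "dz": 0, "spin": 0, "grip": 0}, {"dx": 0, "dy": 0, "dz": 0, "spin": 0, "grip": 0}]'

```text
time_s: 9.32
tcp_pos: [0.6541, -0.0454, 0.0533]
eef_rot: [-179.9, -0.0, -106.9]
contact_force: [-2.6, -6.2, 8.9]
gripper_width: 0.0272
```

```bash
python3 - <<'E'
from h import *
s=r.get_state();print(s["tcp_pos"],s["contact_force"],s["gripper_width"],loc(s["tcp_pos"]))
C=r.get_calibration("wrist");w=r.capture("wrist");sc=r.capture("scene")
pickle.dump(C,open("w5.pkl","wb"))
a1=cv2.resize(w[100:340,180:460],(560,480),interpolation=cv2.INTER_CUBIC)
a2=cv2.resize(sc[195:240,325:378],None,fx=4.5,fy=4.5,interpolation=cv2.INTER_CUBIC)
out=np.zeros((480,800,3),np.uint8);out[:,:560]=a1;out[:a2.shape[0],561:561+a2.shape[1]]=a2
cv2.imwrite("pics/m5.png",cv2.convertScaleAbs(out,alpha=1.4))
E
```

```text
[ 0.65414012 -0.0453919   0.05332495] [-2.55386826 -6.15974712  8.89352813] 0.027241083665339998 [  3.4 116.6]
```

View pics/m5.png

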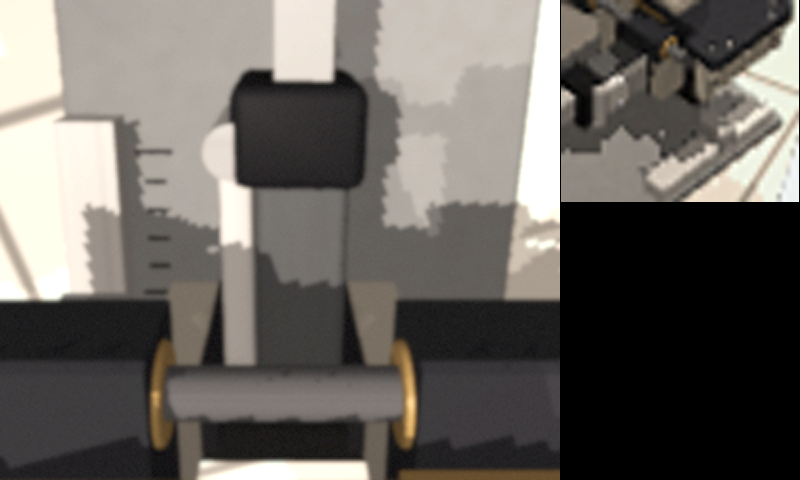

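```bash
python3 - <<'E'
from h import *
C=pickle.load(open("w5.pkl","rb"))
f=lambda u,v,z: loc(ray("wrist",(180+u/2,100+v/2),z,C))
print("collar front/back",f(300,187,.085),f(300,75,.085),"ticks",[f(158,v,.012)[1] for v in (151,181,210,238,265,291)])
C1=pickle.load(open("w1.pkl","rb"))
g=lambda u,v,z: loc(ray("wrist",(260+(u+.5)/3-.5,20+(v+.5)/3-.5),z,C1))
print("w1 ticks",[g(118,v,.012)[1] for v in (340,366,392,417,490,515,538)])
s=r.get_state();print(s["time_s"],s["qd"].round(3),s["gripper_width"]);r.close_job()
E
```

```text
collar front/back [ 0.1 70.7] [ 0.3 47.6] ticks [np.float64(79.7), np.float64(89.8), np.float64(99.9), np.float64(109.9), np.float64(119.8), np.float64(129.6)]
w1 ticks [np.float64(89.5), np.float64(99.5), np.float64(109.6), np.float64(119.5), np.float64(149.4), np.float64(159.9), np.float64(169.8)]
9.4167 [-0.08  -0.009  0.     0.042 -0.01  -0.144] 0.027289573928875717
the job is handed in; nothing more can be done
```

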